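Set and close the quick-release clamp on a turning blank

ROBOT

A 6-joint arm with a two-finger parallel gripper is mounted at the origin on a cart in front of the work surface, level with it; the furniture and walls round the work are solid. World frame = base frame: x ahead of the robot, y to its left, z up, the work surface at z = 0. Lengths are in m, angles in degrees, forces in N, time in s.
With the tool pointing down it reaches from about 0.275 to 0.875 m from the base axis. Payload 12.5 kg.
Tool frame: the origin (TCP) lies at the very end of the fingers, on their centre line; the grasp point (between the pads) lies 19 mm behind it; z points along the fingers, y is the line along which they close (so a half turn about z gives the same grasp; the last joint's range is limited). The gripper opens to 85 mm and grips with 20 to 120 N. Pads are 22 mm wide; open, the fingers measure 114 mm over their backs; the gripper's body (76 mm by 85 mm) begins 54 mm behind the grasp point. The pads swing forward as they close: fully open they stand 13 mm farther back than shut.
Start: joints at [60.585, 20.094, 94.641, -0, 65.266, -4.847], TCP at [0.229, 0.5, 0.199] pointing down, gripper open.
Joint ranges: [-157.81, 157.81], [-45, 120.19], [0.68, 151.7], [-89.99, 269.99], [4.06, 180], [-164.3, 164.3]. Speed limits (degrees/s): [127.2, 127.2, 159.86, 180, 180, 180].

INTERFACE

Orientations are given as a 3x3 rotation matrix whose columns are the frame's x, y, z axes.
In Python, from workcell import ctrl, viewer gives the robot as it stands.
- The arm moves only by the tool step_arm, never from a script. Its arguments are lists of equal length, an entry for each row: "jaw": the opening in per cent of the stroke, from 0 (shut) to 100 (fully open); "travel": the shift along the tool's x, y, z normalised to -1 to 1, where 1 is 1000 mm, a list of three; "spin": the turn about the tool's z normalised to -1 to 1, where 1 is 90 degrees. A call has 1 to 12 rows; each row is the pose to reach, as a shift and turn from the pose commanded when the call began, along the tool's axes at that moment; what a row does not reach only later rows make up. A row lasts 1/8 s, in which the tool goes at most 62.5 mm and 10.7 degrees, less where a joint would pass 70% of its speed; a pose out of reach is approached as far as the arm can. A call with a number of a shift or a turn outside -1 to 1 is refused whole. A call with a gripper value outside its range is refused whole. The fingers move at their own pace and stop on an object; the grip force is fixed at half the most. Time passes only in rows, so rows that repeat a pose let the fingers close. It gives the time, the measured TCP pose, the force, the opening and the grip force at its end, in the units of the state.
- ctrl.get_obs(): the state, without advancing time (a new reading comes with each control period).
- viewer.read_camera(name): name is "scene" or "top" or "wrist"; returns a dict with "frame" (400x640x3 uint8, red, green, blue), "z_map" (400x640 float32, m along the optical axis (not along the pixel's ray), 0 where there is no reading), "fx", "fy", "cx", "cy" (pixels), "view" (4x4, takes a point from world to camera coordinates). Camera axes: x right, y down, z forward; pixel columns grow to the right and rows downward; lengths in m; the calibration is good to about 2 mm. A picture is of the moment at which its call begins.
- ctrl.close_job(): hands the job in; it is judged then, once.
The state is a dict: "clock": time; "q": joint angles; "dq": joint speeds; "joint_efforts": joint torques, N m; "eef_pos": TCP position; "orientation": TCP orientation; "wrist_force": force on the tool from outside, world axes, zero at the start; "torque": the same for the moment, N m; "finger_gap": opening from 0.0 (shut) to 1.0 (fully open); "grip_force": force on a finger pad.
Only numpy, scipy, OpenCV 4.12 (cv2) and the standard library are available. Lean on these libraries where they do the work, as an engineer would, in place of code of your own. Each camera call takes 0.05 s, during which the arm holds its last target. There are 200 camera calls.

TASK

A turning blank lies in one of the two quick-release clamps, the one whose lever stands open. Turn that clamp's wing nut clockwise (seen from above) until its wing lies straight along the steel strap, so that the cam lever will bite firmly midway through its swing; then press the lever fully down until it lies flat, and let go.

Things in the scene. Friction and masses are not known exactly. Their poses are not given: they have to be found in the camera images.
- nut (a joint): Wing nut on one end of the open clamp's steel strap: dark steel bar 56 mm long, 13 thick, 32 high, on a round collar 30 mm wide, 8 high; turns about a vertical axis. Rad: 0 = wing along the strap (right setting), positive = anticlockwise from above (loose; starts 0.6 to 1.2), negative = too tight. Range -0.7 to 1.45. Friction about 0.25 N m; stays where left.
- nut_wing (a point): Centre of the wing nut's top face, on its axis, 129.5 mm above the worktop at every setting. y runs along the wing's 56 mm length, x across its 13 mm thickness, z up; it turns with the nut. The collar's top is 32 mm below it, the strap's top 41 to 46 mm below: the strap, with the lever, sinks 3.6 mm per rad of tightening. The lever's swing plane is 160 mm off along the strap.
- lever (a joint): Flat steel cam lever on the strap's other end, 18 mm wide, 9 thick, 113 long with a 26 mm round end plate; swings upright, square to the strap, round a level axis 99 mm above the worktop (nut at 0). Rad: 0 = level, shut (stop), positive = raised; starts 0.8 to 0.95. Friction 0.55 N m, stays where left; with the nut at 0 it bites at 0.48 rad, a spring adding up to 0.35 N m at 0 (10 N at its end).
- lever_end (a point): Mid-point on the lever's upper face, 90 mm from its axis. In its frame the axis is at x +90 mm, z -4.5 mm and runs along y; z is square to the upper face. Lever shut: x and y are level, x points from the end to the axis, y along the strap to the nut, and the point is 103.5 mm above the worktop (nut at 0), with only the worktop under it.

How it is judged (in metres and radians):
On the way, in this order (a step that is already met when the one before it is completed fails the run):
1. the wing nut is turned until its wing lies along the strap, with the lever still open (value of joint nut between -0.26 and 0.26 rad and value of joint lever above 0.6 rad), for 0.2 s.
2. the lever is pressed down flat, the nut still at its setting (value of joint nut between -0.26 and 0.26 rad and value of joint lever below 0.15 rad), for 0.2 s.
At the end, for the whole second after the job is handed in: The wing lies along the strap within 0.26 rad (15 degrees), the lever is down within 0.15 rad (8.6 degrees) of level and stays there at rest, and both are let go (all of step 2 and velocity of joint lever between -0.1 and 0.1 rad/s); the robot touches nothing.
It also fails if it takes over 51 s, if anything falls off the work surface, if the arm or the gripper's body presses on something with over 40 N, if the wrist force passes 120 N, or if a joint passes its speed limit or range.

## Working session

There is one attempt and no reset: what is moved stays moved. The work goes in short steps, Python scripts to look and compute and a tool call to move; the robot and the scene stay as the last step left them, time stands still between calls to the robot, and variables do not carry over. Pictures are saved under pics/ and viewed, at most 10 in all, crops included, and the job is handed in when it is done.

Besides the shell and the picture viewer there is one more tool, called after ">>>" as name(argument=value, ...) on one line, values as JSON. step_arm: Moves the arm, as the interface text tells. Scaled input: -1 to 1 covers 1000 mm each way for a shift and 90 degrees each way for a turn. Its arguments: {"type":"object","properties":{"jaw":{"type":"array","items":{"type":"number"}},"travel":{"type":"array","items":{"type":"array","items":{"type":"number","minimum":-1,"maximum":1}}},"spin":{"type":"array","items":{"type":"number","minimum":-1,"maximum":1}}},"required":["jaw","travel","spin"]}

```bash
mkdir -p pics
cat > h.py <<'E'
import numpy as np,cv2
from workcell import ctrl,viewer
def shot(n):
    d=viewer.read_camera(n); return d
def pts(d):
    z=d['z_map'];v,u=np.mgrid[:z.shape[0],:z.shape[1]]
    c=np.stack([(u-d['cx'])/d['fx']*z,(v-d['cy'])/d['fy']*z,z,np.ones_like(z)],-1)
    w=c@np.linalg.inv(d['view']).T
    w[z==0]=np.nan
    return w[...,:3]
def save(d,f): cv2.imwrite(f,d['frame'][...,::-1])
E
python3 - <<'E'
from h import *
a=[shot(n) for n in('scene','top')]
cv2.imwrite('pics/a.png',cv2.resize(np.vstack([x['frame'] for x in a])[...,::-1],(480,600)))
save(a[1],'pics/top.png')
print(ctrl.get_obs())
for d in a: print(np.linalg.inv(d['view'])[:3,3], np.isfinite(pts(d)).mean())
E
```

```text
{'clock': 0.1, 'q': array([ 6.05860389e+01,  2.01209358e+01,  9.46743737e+01,  1.57490641e-03,
        6.52665642e+01, -4.84828094e+00]), 'dq': array([ 0.07608222, -0.09904377, -0.16371892,  0.05053899,  0.01527113,
        0.02501482]), 'joint_efforts': array([ 1.94892324e-03, -5.06837654e+01, -2.91871440e+01, -3.79205744e-05,
        2.67751275e-03,  2.42561964e-05]), 'eef_pos': array([0.22846354, 0.49992397, 0.19850805]), 'orientation': array([[-9.09480477e-01,  4.15746266e-01, -5.52103354e-04],
       [ 4.15746616e-01,  9.09480010e-01, -9.28432909e-04],
       [ 1.16134449e-04, -1.07392671e-03, -9.99999417e-01]]), 'wrist_force': array([ 0.22463403, -0.78040443,  0.18233729]), 'torque': array([-0.02489626, -0.02109838,  0.04942209]), 'grip_force': 0.0, 'finger_gap': 1.0006232863732818}
[-0.06531995 -0.79087147  0.86836137] 0.9958203125
[ 0.25011757 -0.00722066  1.49842194] 0.99603125
```

View pics/a.png

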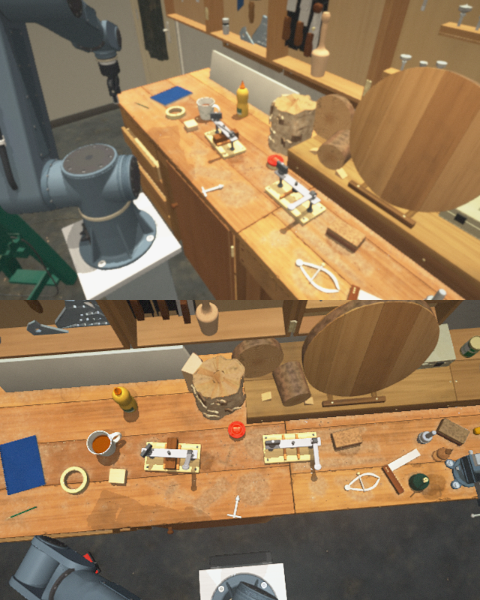

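View pics/top.png

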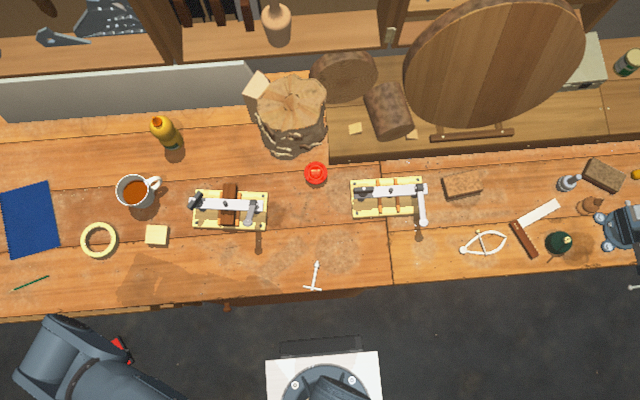

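The clamp with the blank is at left in the top view, around (230,207). Its dark nut is near (195,203) and its raised lever near (252,212). The right-hand clamp at (388,195) is empty and its lever is down.

Run:
```python
from h import *
d=shot('top');w=pts(d)
c=d['frame'][175:245,175:285,::-1]
cv2.imwrite('pics/c.png',cv2.resize(c,None,fx=7,fy=7,interpolation=cv2.INTER_CUBIC))
f=d['frame'].astype(int);
m=(w[...,2]>.118)&(w[...,2]<.14); m[:175]=0;m[245:]=0;m[:,:175]=0;m[:,285:]=0
n,l,s,ce=cv2.connectedComponentsWithStats(m.astype(np.uint8))
for i in range(1,n):
    if s[i,4]<10: continue
    p=w[l==i]; q=p[:,:2];mu=q.mean(0);e,V=np.linalg.eigh(np.cov((q-mu).T))
    print(s[i],ce[i],mu,np.median(p[:,2]),np.sqrt(12*e),np.degrees(np.arctan2(V[1,1],V[0,1])))
print(np.round(w[205:240:2,250:264:2,2],3))
print(np.round(w[203:207,190:270:4],3)[1])
```

```text
[187 190  16  19 114] [194.60526316 199.23684211] [0.59950754 0.30982798] 0.12879833127986384 [0.01432476 0.05573472] 141.5624224491643
[248 205   8   8  41] [252.         208.17073171] [0.56070435 0.15371778] 0.1312944787852568 [0.01897619 0.02252033] 172.44835509317974
[[ 0.118  0.121  0.12   0.112  0.089  0.086  0.086]
 [ 0.12   0.13   0.122  0.112  0.082  0.082  0.088]
 [ 0.132  0.13   0.136  0.09   0.092  0.089  0.086]
 [ 0.144  0.146  0.137  0.029  0.029  0.026  0.017]
 [ 0.152  0.149  0.023  0.026  0.033  0.015  0.022]
 [ 0.159  0.163  0.014  0.019  0.016  0.022  0.019]
 [ 0.166  0.158  0.016  0.02   0.021  0.017  0.017]
 [ 0.171  0.167  0.018  0.018  0.016  0.017  0.012]
 [ 0.178  0.186  0.021  0.02   0.02   0.011  0.021]
 [ 0.187  0.18   0.02   0.014  0.016  0.019  0.022]
 [ 0.187  0.018  0.016  0.015  0.02   0.022  0.02 ]
 [ 0.015  0.02   0.018  0.015  0.021  0.021  0.025]
 [ 0.011  0.016  0.016  0.016  0.021  0.021  0.014]
 [-0.002 -0.005 -0.004  0.004 -0.001 -0.001 -0.004]
 [ 0.006 -0.001 -0.001  0.005  0.003  0.002 -0.002]
 [ 0.001 -0.003 -0.     0.002 -0.001  0.002 -0.004]
 [ 0.003 -0.     0.001 -0.003  0.    -0.001 -0.   ]
 [-0.002  0.003  0.001 -0.008 -0.001  0.001 -0.003]]
[[0.587 0.323 0.129]
 [0.587 0.313 0.124]
 [0.594 0.309 0.092]
 [0.595 0.299 0.086]
 [0.593 0.287 0.089]
 [0.592 0.276 0.091]
 [0.59  0.264 0.093]
 [0.591 0.254 0.086]
 [0.59  0.243 0.086]
 [0.585 0.229 0.104]
 [0.588 0.22  0.086]
 [0.586 0.208 0.09 ]
 [0.586 0.198 0.088]
 [0.586 0.187 0.085]
 [0.584 0.175 0.089]
 [0.578 0.161 0.107]
 [0.576 0.149 0.114]
 [0.578 0.14  0.101]
 [0.581 0.13  0.085]
 [0.596 0.125 0.016]]
```

View pics/c.png

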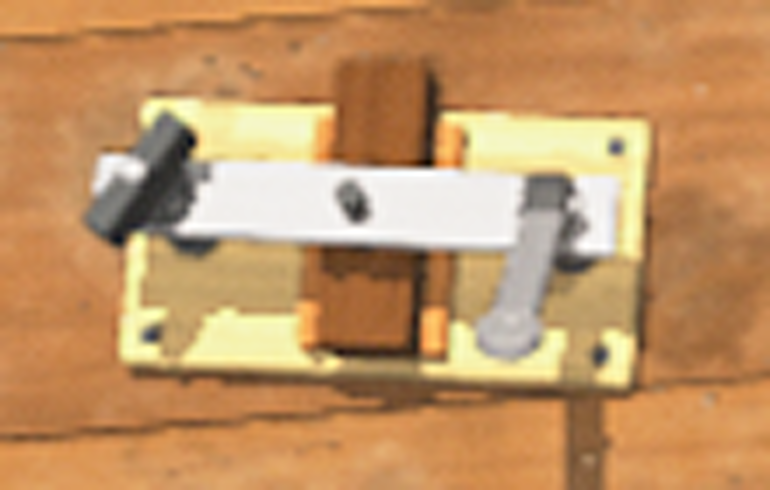

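>>> step_arm(jaw=[100, 100, 100, 100, 100, 100, 100, 100, 100, 100], travel=[[-0.05, 0, -0.05], [-0.1, -0.005, -0.05], [-0.16, -0.01, -0.05], [-0.22, -0.01, -0.05], [-0.28, -0.015, -0.05], [-0.34, -0.018, -0.05], [-0.39, -0.018, -0.05], [-0.416, -0.018, -0.05], [-0.416, -0.018, -0.05], [-0.416, -0.018, -0.05]], spin=[0.02, 0.05, 0.08, 0.1, 0.12, 0.155, 0.155, 0.155, 0.155, 0.155])

```text
clock: 1.4
eef_pos: [0.5988, 0.3113, 0.2487]
orientation: [[-0.783, 0.623, -0.001], [0.623, 0.783, -0.0], [0.001, -0.001, -1.0]]
wrist_force: [-1.2, -0.9, -0.4]
finger_gap: 0.998
grip_force: 0.0
```

Run:
```python
from h import *
o=ctrl.get_obs();print(o['eef_pos'],o['orientation'],o['q'])
d=shot('wrist');save(d,'pics/w1.png');w=pts(d)
print(np.linalg.inv(d['view'])[:3])
near=np.hypot(w[...,0]-.6,w[...,1]-.31)<.06
def fit(m,t):
    n,l,s,ce=cv2.connectedComponentsWithStats(m.astype(np.uint8))
    i=1+np.argmax(s[1:,4]);mm=(l==i)
    p=w[mm];q=p[:,:2].astype(np.float32)
    r=cv2.minAreaRect(q);e,V=np.linalg.eigh(np.cov(q.T))
    print(t,mm.sum(),ce[i],p.mean(0),r,np.sqrt(12*e),np.degrees(np.arctan2(V[1,1],V[0,1])))
fit(near&(w[...,2]>.12)&(w[...,2]<.14),'wing')
f=d['frame'].astype(int)
fit((f.min(2)>150)&(w[...,2]>.07)&(w[...,2]<.1),'strap')
```

```text
[0.5987804  0.31125603 0.24873075] [[-7.82603818e-01  6.22519678e-01 -7.17336666e-04]
 [ 6.22519884e-01  7.82603978e-01 -8.61321868e-05]
 [ 5.07771547e-04 -5.13963716e-04 -9.99999739e-01]] [ 2.35098533e+01  3.12987868e+01  7.04717930e+01  1.21230622e-02
  7.82690777e+01 -2.79922331e+01]
[[ 6.22161980e-01  7.47717086e-01  2.32020755e-01  5.39944877e-01]
 [ 7.82888188e-01 -5.94493177e-01 -1.83477375e-01  3.57728744e-01]
 [ 7.45588137e-04  2.95798956e-01 -9.55249926e-01  4.22163070e-01]]
wing 570 [322.64385965 182.49122807] [0.59926442 0.31449932 0.12782228] ((0.6003191471099854, 0.31342989206314087), (0.012299052439630032, 0.055110808461904526), 51.940765380859375) [0.01273345 0.05491537] 142.34528982986674
strap 2284 [267.89229422 207.56304729] [0.58959555 0.23194254 0.08615979] ((0.5903348922729492, 0.2306448221206665), (0.1471610963344574, 0.032071489840745926), 82.67179107666016) [0.0320084  0.14108091] 83.62009374605094
```

View pics/w1.png

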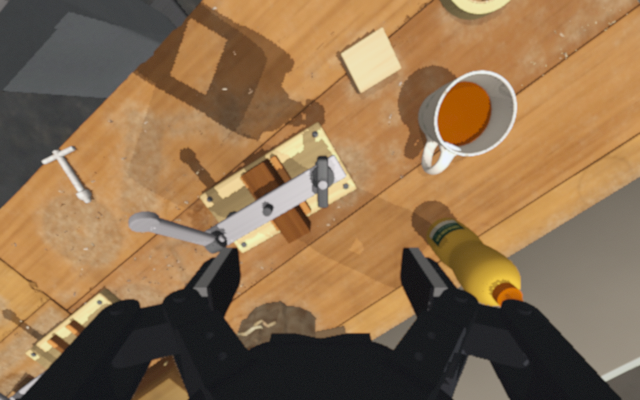

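The wrist view shows the wing at (322,182), centred between the fingers and lying along tool x, with the strap running down-left to the raised lever at (145,220). The strap angle is about 84° and the wing about 142°, so the nut has to turn about 58° clockwise.

>>> step_arm(jaw=[100, 100, 100, 100, 100, 0, 0, 0, 0, 0, 0, 0], travel=[[0, 0.001, 0.05], [0, 0.001, 0.09], [0, 0.001, 0.125], [0, 0.001, 0.144], [0, 0.001, 0.144], [0, 0.001, 0.144], [0, 0.001, 0.144], [0, 0.001, 0.144], [0, 0.001, 0.144], [0, 0.001, 0.144], [0, 0.001, 0.144], [0, 0.001, 0.144]], spin=[0, 0, 0, 0, 0, 0, 0, 0, 0, 0, 0, 0])

```text
clock: 2.95
eef_pos: [0.6001, 0.3116, 0.105]
orientation: [[-0.782, 0.623, -0.0], [0.623, 0.782, -0.0], [0.0, -0.0, -1.0]]
wrist_force: [-0.2, 0.1, 0.3]
finger_gap: -0.001
grip_force: 0.0
```

The gap reads zero with no grip force, which shouldn't happen with a wing between the fingers, so I'll look.

Run:
```python
from h import *
o=ctrl.get_obs();print(o['eef_pos'],o['finger_gap'],o['grip_force'],o['wrist_force'])
a=shot('wrist');b=shot('scene')
v=b['view'];p=v@np.r_[.6,.31,.12,1];u=int(b['fx']*p[0]/p[2]+b['cx']);r=int(b['fy']*p[1]/p[2]+b['cy']);print(u,r)
c=cv2.resize(b['frame'][r-60:r+60,u-90:u+90],(600,400),interpolation=cv2.INTER_CUBIC)
cv2.imwrite('pics/g.png',np.vstack([c[:300],cv2.resize(a['frame'],(600,300))])[...,::-1])
```

```text
[0.60009942 0.31164346 0.10496221] -0.0013485247774750228 0.0 [-0.1720895   0.09342695  0.34932462]
288 151
```

View pics/g.png

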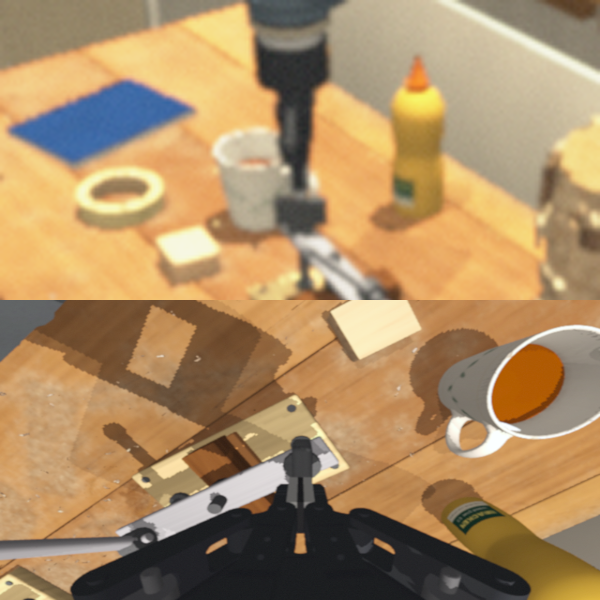

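Run:
```python
from h import *
a=shot('wrist');w=pts(a)
c=a['frame'][160:320,230:410,::-1]
cv2.imwrite('pics/k.png',cv2.resize(c,None,fx=3.6,fy=3.6,interpolation=cv2.INTER_CUBIC))
o=ctrl.get_obs();R=o['orientation'];p=(w-o['eef_pos'])@R
for r in range(180,300,8): print(r,[tuple(np.round(1000*p[r,c]).astype(int)) for c in (308,314,320,326,332)])
print(o['clock'],o['finger_gap'])
```

```text
180 [(np.int64(12), np.int64(-12), np.int64(88)), (np.int64(12), np.int64(-6), np.int64(89)), (np.int64(13), np.int64(0), np.int64(87)), (np.int64(12), np.int64(6), np.int64(88)), (np.int64(13), np.int64(12), np.int64(87))]
188 [(np.int64(4), np.int64(-12), np.int64(88)), (np.int64(28), np.int64(-4), np.int64(2)), (np.int64(29), np.int64(0), np.int64(-2)), (np.int64(28), np.int64(4), np.int64(-1)), (np.int64(23), np.int64(9), np.int64(20))]
196 [(np.int64(-4), np.int64(-12), np.int64(89)), (np.int64(28), np.int64(-4), np.int64(-18)), (np.int64(29), np.int64(0), np.int64(-20)), (np.int64(28), np.int64(3), np.int64(-18)), (np.int64(27), np.int64(7), np.int64(-14))]
204 [(np.int64(11), np.int64(-9), np.int64(19)), (np.int64(24), np.int64(-4), np.int64(-22)), (np.int64(25), np.int64(0), np.int64(-24)), (np.int64(25), np.int64(3), np.int64(-23)), (np.int64(24), np.int64(7), np.int64(-22))]
212 [(np.int64(8), np.int64(-9), np.int64(9)), (np.int64(20), np.int64(-4), np.int64(-23)), (np.int64(20), np.int64(0), np.int64(-23)), (np.int64(20), np.int64(3), np.int64(-24)), (np.int64(20), np.int6
[... 1607 characters left out ...]
 [(np.int64(11), np.int64(-5), np.int64(-75)), (np.int64(11), np.int64(-3), np.int64(-75)), (np.int64(6), np.int64(0), np.int64(-67)), (np.int64(11), np.int64(2), np.int64(-75)), (np.int64(12), np.int64(5), np.int64(-76))]
284 [(np.int64(11), np.int64(-5), np.int64(-81)), (np.int64(12), np.int64(-3), np.int64(-81)), (np.int64(3), np.int64(0), np.int64(-69)), (np.int64(10), np.int64(2), np.int64(-78)), (np.int64(12), np.int64(4), np.int64(-81))]
292 [(np.int64(11), np.int64(-5), np.int64(-86)), (np.int64(8), np.int64(-3), np.int64(-82)), (np.int64(-1), np.int64(0), np.int64(-69)), (np.int64(5), np.int64(2), np.int64(-78)), (np.int64(11), np.int64(4), np.int64(-86))]
3.1 -0.0027405537300777363
```

View pics/k.png

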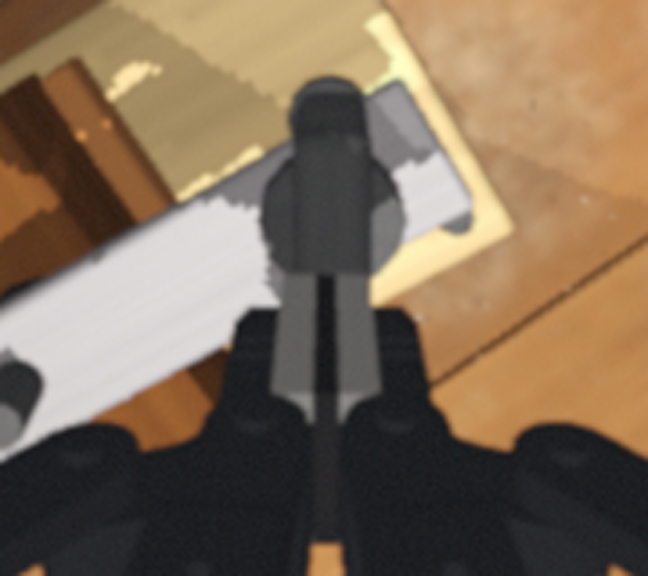

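The close-up shows the pads shut on nothing. Their lower ends, at crop row 275, sit above the wing's top and well short of where the reported TCP should be. I'll measure that offset.

Run:
```python
from h import *
a=shot('wrist');w=pts(a);o=ctrl.get_obs();p=(w-o['eef_pos'])@o['orientation']
for r in range(232,248): print(r,np.round(1000*p[r,[312,317,326,330]][:,[0,2]]).astype(int).tolist())
# independent: scene camera, fingers near the tool axis above the wing
b=shot('scene');q=(pts(b)-o['eef_pos'])@o['orientation']
m=(np.hypot(q[...,0],q[...,1])<.035)&(q[...,2]<-.005)&(q[...,2]>-.1)
for k in range(-100,-5,5):
    s=m&(abs(q[...,2]*1000-k)<2.5); print(k,s.sum(),b['frame'][s].mean(0).astype(int) if s.any() else '',np.round(1000*q[s].min(0)[:2]) if s.any() else '',np.round(1000*q[s].max(0)[:2]) if s.any() else '')
```

```text
232 [[7, -21], [7, -22], [7, -23], [7, -23]]
233 [[5, -19], [6, -22], [7, -24], [7, -23]]
234 [[5, -21], [6, -23], [6, -23], [6, -23]]
235 [[4, -20], [6, -23], [5, -23], [5, -22]]
236 [[3, -20], [5, -23], [5, -24], [4, -22]]
237 [[10, -36], [10, -36], [10, -35], [10, -36]]
238 [[10, -37], [10, -37], [10, -37], [10, -37]]
239 [[10, -39], [10, -38], [10, -39], [10, -39]]
240 [[10, -39], [11, -40], [10, -39], [10, -39]]
241 [[10, -41], [11, -42], [10, -41], [10, -41]]
242 [[10, -42], [11, -43], [10, -42], [10, -42]]
243 [[10, -43], [10, -43], [10, -43], [10, -43]]
244 [[10, -44], [10, -44], [10, -44], [9, -43]]
245 [[10, -45], [10, -46], [10, -45], [10, -45]]
246 [[10, -47], [11, -48], [10, -46], [10, -46]]
247 [[10, -46], [10, -48], [10, -48], [10, -48]]
-100 1 [87 66 51] [-13. -17.] [-13. -17.]
-95 3 [98 74 56] [-15. -19.] [-10.  -3.]
-90 1 [50 50 48] [ -9. -18.] [ -9. -18.]
-85 4 [66 56 51] [-11. -35.] [-0. -3.]
-80 4 [72 64 57] [-11. -34.] [ 4. -2.]
-75 3 [106  82  62] [-12. -33.] [-7. -3.]
-70 4 [90 79 69] [-11. -20.] [ 5. -9.]
-65 3 [119 114 102] [ -1. -20.] [ 10. -13.]
-60 8 [109  98  85] [-10. -17.] [10.  0.]
-55 10 [107 101  91] [-10. -19.] [11. -3.]
-50 8 [96 93 86] [ -9. -19.] [11. -6.]
-45 13 [103 100  91] [-10. -19.] [12. -6.]
-40 6 [125 118 107] [ -9. -19.] [12. -7.]
-35 4 [142 131 114] [ -9. -12.] [12. -8.]
-30 4 [125 121 110] [ -2. -10.] [ 9. -7.]
-25 9 [116 108  98] [-22.  -8.] [17. -2.]
-20 34 [99 93 84] [-26. -14.] [28.  4.]
-15 20 [79 75 70] [-25. -13.] [28. -4.]
-10 18 [78 74 69] [-25. -15.] [28. -1.]
```

Both cameras agree: the real fingertips end about 35 mm behind the reported TCP and are centred in x and y. I'll treat the true tip height as reported z + 0.035, so I open, go down 36 mm more and close again.

>>> step_arm(jaw=[100, 100, 100, 100, 100, 100, 100, 0, 0, 0, 0, 0], travel=[[0, 0, 0], [0, 0, 0], [0, 0, 0], [0, 0, 0], [0, 0, 0.018], [0, 0, 0.036], [0, 0, 0.036], [0, 0, 0.036], [0, 0, 0.036], [0, 0, 0.036], [0, 0, 0.036], [0, 0, 0.036]], spin=[0, 0, 0, 0, 0, 0, 0, 0, 0, 0, 0, 0])

```text
clock: 4.7
eef_pos: [0.601, 0.3125, 0.0696]
orientation: [[-0.783, 0.623, 0.002], [0.623, 0.783, 0.002], [-0.001, 0.003, -1.0]]
wrist_force: [2.8, 5.6, -0.2]
finger_gap: 0.139
grip_force: 61.7
```

Gripped: 61.7 N at about 12 mm. Turning 58° clockwise.

>>> step_arm(jaw=[0, 0, 0, 0, 0, 0, 0, 0, 0, 0, 0, 0], travel=[[0, 0, 0], [0, 0, 0], [0, 0, 0], [0, 0, 0], [0, 0, 0], [0, 0, 0], [0, 0, 0], [0, 0, 0], [0, 0, 0], [0, 0, 0], [0, 0, 0], [0, 0, 0]], spin=[0.07, 0.14, 0.21, 0.28, 0.35, 0.42, 0.49, 0.56, 0.61, 0.64, 0.64, 0.64])

```text
clock: 6.2
eef_pos: [0.5997, 0.3121, 0.0696]
orientation: [[0.106, 0.994, -0.001], [0.994, -0.106, 0.001], [0.001, -0.001, -1.0]]
wrist_force: [-4.9, 2.1, 5.4]
finger_gap: 0.137
grip_force: 62.6
```

>>> step_arm(jaw=[100, 100, 100, 100, 100, 100, 100, 100, 100], travel=[[0, 0, 0], [0, 0, 0], [0, 0, 0], [0, 0, 0], [0, 0, -0.04], [0, 0, -0.09], [0, 0, -0.14], [0, 0, -0.15], [0, 0, -0.15]], spin=[0, 0, 0, 0, 0, 0, 0, 0, 0])

```text
clock: 7.32
eef_pos: [0.6001, 0.3116, 0.2189]
orientation: [[0.107, 0.994, 0.0], [0.994, -0.107, 0.0], [0.0, 0.0, -1.0]]
wrist_force: [0.3, -0.1, -0.8]
finger_gap: 0.999
grip_force: 0.0
```

Run:
```python
from h import *
o=ctrl.get_obs();print(o['eef_pos'],o['q'])
def fit(w,m,t):
    n,l,s,ce=cv2.connectedComponentsWithStats(m.astype(np.uint8))
    i=1+np.argmax(s[1:,4]);mm=(l==i);p=w[mm];q=p[:,:2].astype(np.float32)
    r=cv2.minAreaRect(q);e,V=np.linalg.eigh(np.cov(q.T))
    print(t,mm.sum(),ce[i].round(),p.mean(0),r,np.sqrt(12*e),np.degrees(np.arctan2(V[1,1],V[0,1])))
d=shot('wrist');w=pts(d);f=d['frame'].astype(int)
cv2.imwrite('pics/w2.png',d['frame'][...,::-1])
fit(w,(np.hypot(w[...,0]-.6,w[...,1]-.31)<.06)&(w[...,2]>.12)&(w[...,2]<.14),'wing')
fit(w,(f.min(2)>150)&(w[...,2]>.07)&(w[...,2]<.1),'strap')
for t,d in(('wrist',d),('scene',shot('scene'))):
    w=pts(d);m=(w[...,2]>.13)&(w[...,2]<.21)&(abs(w[...,1]-.153)<.03)&(w[...,0]>.45)&(w[...,0]<.6)
    q=w[m];print(t,len(q))
    for x in np.arange(.47,.6,.01):
        s=q[abs(q[:,0]-x)<.005]
        if len(s): print(round(x,3),len(s),np.round(np.median(s,0),3),s[:,1].min().round(3),s[:,1].max().round(3))
```

```text
[0.60012538 0.3116239  0.21891529] [ 2.34995006e+01  3.25765821e+01  7.25061010e+01 -3.13888680e-03
  7.48966000e+01  2.96186385e+01]
wing 693 [320. 189.] [0.60097421 0.31460016 0.12770491] ((0.6007661819458008, 0.31366416811943054), (0.0547337643802166, 0.012338847853243351), 84.13780212402344) [0.01279941 0.05498107] 83.8457920631815
strap 2063 [319. 249.] [0.59021654 0.22372575 0.08260192] ((0.5887020826339722, 0.21887795627117157), (0.1779368817806244, 0.03178434446454048), 82.52659606933594) [0.03400465 0.13271237] 81.89199864712921
wrist 492
0.51 33 [0.513 0.175 0.173] 0.174 0.176
0.52 101 [0.52  0.173 0.168] 0.168 0.176
0.53 93 [0.53  0.169 0.158] 0.165 0.171
0.54 98 [0.541 0.168 0.145] 0.159 0.17
0.55 146 [0.55  0.163 0.137] 0.15 0.168
0.56 21 [0.556 0.16  0.131] 0.153 0.166
scene 61
0.5 10 [0.501 0.155 0.178] 0.152 0.167
0.51 15 [0.508 0.152 0.173] 0.146 0.165
0.52 13 [0.522 0.152 0.157] 0.15 0.17
0.53 9 [0.53  0.152 0.147] 0.146 0.161
0.54 12 [0.54  0.151 0.139] 0.147 0.162
0.55 2 [0.547 0.155 0.135] 0.151 0.158
```

View pics/w2.png

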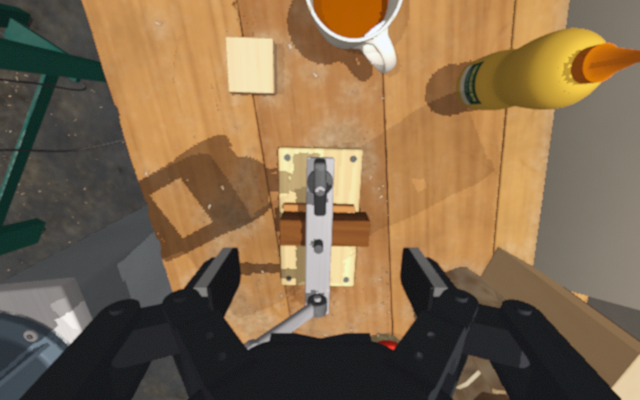

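The wing at (320,189) now lies along the strap: 83.8° against about 83°. The lever's foot is at (318,300), raised towards the robot at about 0.8 rad. Next I shut the fingers and move above the lever.

>>> step_arm(jaw=[0, 0, 0, 0, 0, 0, 0], travel=[[-0.04, -0.015, 0], [-0.09, -0.03, 0], [-0.13, -0.045, 0], [-0.1585, -0.055, 0], [-0.1585, -0.055, 0], [-0.1585, -0.055, 0], [-0.1585, -0.055, 0]], spin=[0, 0, 0, 0, 0, 0, 0])

```text
clock: 8.3
eef_pos: [0.5287, 0.1606, 0.2184]
orientation: [[0.106, 0.994, -0.001], [0.994, -0.106, -0.0], [-0.0, -0.001, -1.0]]
wrist_force: [-0.5, 0.6, 0.2]
finger_gap: -0.004
grip_force: 0.0
```

Run:
```python
from h import *
o=ctrl.get_obs();R=o['orientation'];e=o['eef_pos'];print(e,R.round(3),o['finger_gap'])
a=shot('wrist');q=(pts(a)-e)@R*1000
cv2.imwrite('pics/w3.png',a['frame'][...,::-1])
m=(q[...,0]<14)&(abs(q[...,0])<15)&(abs(q[...,1])<40)&(q[...,2]<-25)&(q[...,2]>-60)
print(q[m].min(0),q[m].max(0))
P=np.array([.5805,.1535,.099]);print('axis in tool',(P-e)@R*1000)
b=shot('scene');w=pts(b);m=(w[...,2]>.12)&(w[...,2]<.2)&(abs(w[...,1]-.153)<.03)&(w[...,0]>.45)&(w[...,0]<.6)
s=(w[m]-e)@R*1000
for y in range(-60,60,10):
    k=s[abs(s[:,1]-y)<5]
    if len(k): print(y,len(k),np.median(k,0).round(),k[:,0].min().round(),k[:,0].max().round())
```

```text
[0.52867138 0.16062005 0.21841257] [[ 0.106  0.994 -0.001]
 [ 0.994 -0.106 -0.   ]
 [-0.    -0.001 -1.   ]] -0.004024222590860385
[  5.17564946 -12.83302456 -59.98301684] [ 11.13458278  14.25351025 -35.07242688]
axis in tool [ -1.57517287  52.38078858 119.37350874]
-30 9 [ -4. -27.  40.] -14.0 4.0
-20 14 [-10. -20.  43.] -17.0 2.0
-10 11 [-10. -12.  57.] -15.0 -0.0
0 11 [-10.  -2.  67.] -12.0 0.0
10 13 [-10.   9.  77.] -14.0 2.0
20 11 [-10.  20.  89.] -13.0 3.0
30 3 [-5. 29. 94.] -14.0 -2.0
```

View pics/w3.png

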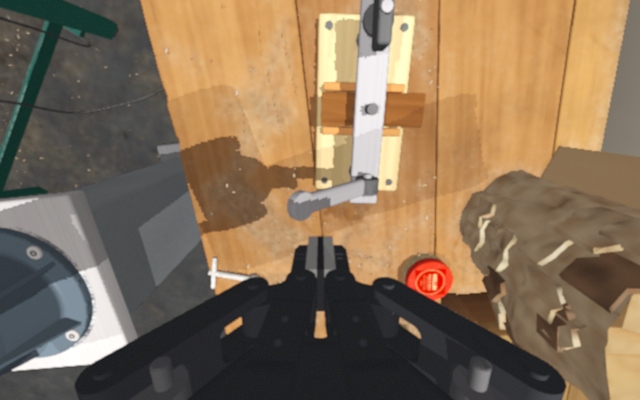

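The lever runs from its end plate at (300,204) to its foot at (370,185), and the shut fingertips are at (320,245). I'll check the lever's lateral centreline in tool axes before pressing.

Run:
```python
from h import *
o=ctrl.get_obs();R=o['orientation'];e=o['eef_pos']
a=shot('wrist');q=(pts(a)-e)@R*1000
m=np.zeros(q.shape[:2],bool);m[165:235,280:385]=1
m&=(q[...,2]>15)&(q[...,2]<112)&(q[...,1]<45)
s=q[m]
for y in range(-40,50,8):
    k=s[abs(s[:,1]-y)<4]
    if len(k)>3: print(y,len(k),np.median(k,0).round(),np.percentile(k[:,0],[3,97]).round())
```

```text
-24 158 [  3. -23.  38.] [-7. 12.]
-16 308 [  3. -16.  40.] [-10.  13.]
-8 230 [ 2. -9. 48.] [-9. 12.]
0 186 [ 2. -0. 58.] [-7.  9.]
8 176 [ 2.  8. 67.] [-7.  9.]
16 154 [ 2. 16. 76.] [-7.  9.]
24 134 [ 2. 24. 84.] [-8.  9.]
32 127 [ 2. 32. 93.] [-8.  9.]
40 114 [  1.  40. 102.] [-8.  8.]
48 12 [  1.  45. 107.] [-5.  8.]
```

>>> step_arm(jaw=[0, 0, 0, 0, 0, 0, 0, 0, 0, 0, 0, 0], travel=[[0.001, 0, 0.04], [0.001, 0, 0.065], [0.001, 0, 0.075], [0.001, -0.005, 0.081], [0.001, -0.01, 0.087], [0.001, -0.014, 0.093], [0.001, -0.018, 0.099], [0.001, -0.022, 0.106], [0.001, -0.025, 0.113], [0.001, -0.028, 0.12], [0.001, -0.03, 0.126], [0.001, -0.03, 0.126]], spin=[0, 0, 0, 0, 0, 0, 0, 0, 0, 0, 0, 0])

```text
clock: 9.95
eef_pos: [0.4991, 0.1645, 0.0939]
orientation: [[0.106, 0.994, 0.002], [0.994, -0.106, 0.001], [0.001, 0.001, -1.0]]
wrist_force: [0.3, -0.1, 0.9]
finger_gap: -0.001
grip_force: 0.2
```

>>> step_arm(jaw=[0, 0, 0, 0, 0, 0], travel=[[0, -0.001, 0.007], [0, -0.002, 0.014], [0, -0.002, 0.019], [0, -0.002, 0.024], [0, -0.002, 0.027], [0, -0.002, 0.027]], spin=[0, 0, 0, 0, 0, 0])

```text
clock: 10.7
eef_pos: [0.4968, 0.1648, 0.0699]
orientation: [[0.106, 0.994, 0.001], [0.994, -0.106, 0.001], [0.001, 0.001, -1.0]]
wrist_force: [-21.0, -2.1, 49.8]
finger_gap: -0.004
grip_force: 24.9
```

Run:
```python
from h import *
o=ctrl.get_obs();R=o['orientation'];e=o['eef_pos'];print(e,o['wrist_force'])
a=shot('wrist');b=shot('scene')
v=b['view'];p=v@np.r_[.53,.16,.11,1];u=int(b['fx']*p[0]/p[2]+b['cx']);r=int(b['fy']*p[1]/p[2]+b['cy'])
c=cv2.resize(b['frame'][r-45:r+45,u-60:u+60],(400,300),interpolation=cv2.INTER_CUBIC)
cv2.imwrite('pics/p.png',np.hstack([c,cv2.resize(a['frame'],(400,300))])[...,::-1])
```

```text
[0.49680336 0.1648362  0.0698967 ] [-20.99797811  -2.08701986  49.79763377]
```

View pics/p.png

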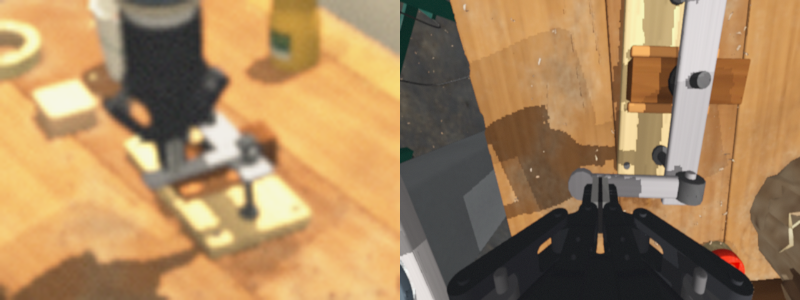

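The lever (right view, (580,185) to (690,190)) looks level under the fingers, and 50 N shows it is at its stop. I'll retract and measure.

>>> step_arm(jaw=[0, 0, 0, 0, 0, 0], travel=[[0, 0, -0.03], [0, 0, -0.08], [0, 0, -0.13], [0, 0, -0.16], [0, 0, -0.16], [0, 0, -0.16]], spin=[0, 0, 0, 0, 0, 0])

```text
clock: 11.55
eef_pos: [0.4964, 0.1643, 0.2253]
orientation: [[0.107, 0.994, -0.001], [0.994, -0.107, -0.0], [-0.0, -0.001, -1.0]]
wrist_force: [-0.6, 0.0, -0.5]
finger_gap: 0.001
grip_force: 0.0
```

Run:
```python
from h import *
o=ctrl.get_obs();print(o['clock'],o['eef_pos'],o['wrist_force'])
for n in('wrist','scene'):
    w=pts(shot(n));m=(w[...,2]>.085)&(w[...,2]<.19)&(abs(w[...,1]-.16)<.02)&(w[...,0]>.46)&(w[...,0]<.575)
    for x in np.arange(.47,.57,.012):
        s=w[m&(abs(w[...,0]-x)<.006)]
        if len(s)>2: print(n,round(x,3),len(s),np.median(s,0).round(4))
w=pts(shot('wrist'))
w=pts(shot('top'));m=(np.hypot(w[...,0]-.6,w[...,1]-.31)<.05)&(w[...,2]>.12)&(w[...,2]<.14)
q=w[m][:,:2]
if len(q)>9:
    e,V=np.linalg.eigh(np.cov(q.T));print('wing',len(q),np.sqrt(12*e),np.degrees(np.arctan2(V[1,1],V[0,1])))
```

```text
11.55 [0.49639688 0.16425038 0.22534292] [-0.6090802   0.00439606 -0.4607585 ]
wrist 0.47 106 [0.4732 0.1679 0.1018]
wrist 0.482 235 [0.4819 0.1682 0.102 ]
wrist 0.494 191 [0.4939 0.1668 0.1017]
wrist 0.506 176 [0.5061 0.165  0.1018]
wrist 0.518 173 [0.5181 0.1634 0.1017]
wrist 0.53 172 [0.53   0.1622 0.1018]
wrist 0.542 185 [0.542  0.1603 0.1017]
wrist 0.554 176 [0.5541 0.1584 0.1019]
wrist 0.566 197 [0.5671 0.1569 0.1023]
scene 0.47 23 [0.4688 0.1609 0.0997]
scene 0.482 20 [0.4815 0.1629 0.0994]
scene 0.494 17 [0.4925 0.1588 0.1013]
scene 0.506 16 [0.5048 0.1568 0.0997]
scene 0.518 16 [0.5188 0.1546 0.1   ]
scene 0.53 16 [0.53   0.1547 0.0994]
scene 0.542 18 [0.5417 0.1514 0.0993]
scene 0.554 14 [0.5524 0.1482 0.0998]
scene 0.566 26 [0.5672 0.1491 0.1   ]
```

The lever is level at z = 0.102 along its whole length and the gripper is clear. The lever's direction puts the strap at 83.3°, and the wing measured 83.8°.

```bash
python3 -c "
from workcell import ctrl
print(ctrl.close_job())"
```

```text
the job is handed in; nothing more can be done
None
```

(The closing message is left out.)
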